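# Charge the pressure filtration stand by hand pump

## Robot

A 6-joint arm with a two-finger parallel gripper is mounted at the origin on the work surface. World frame = base frame: x ahead of the robot, y to its left, z up, the work surface at z = 0. Lengths are in m, angles in degrees, forces in N, time in s.
With the tool pointing down it reaches from about 0.375 to 0.9 m from the base axis. Payload 3.1 kg.
Tool frame: the origin (TCP) lies on the centre line of the jaws, within the pads' length; the fingertips stand 25 mm ahead of it and the grasp point (between the pads) lies 6 mm ahead of it; z points along the fingers, y is the line along which they close (so a half turn about z gives the same grasp; the last joint's range is limited). The gripper opens to 87 mm and grips with 3 to 60 N. Pads are 19 mm wide; open, the fingers measure 117 mm over their backs; the gripper's body (75 mm by 190 mm) begins 51 mm behind the grasp point.
Start: joints at [53.428, 30.224, 82.088, -0, 67.689, -10.227], TCP at [0.277, 0.56, 0.248] pointing down, gripper open.
Joint ranges: [-176.69, 176.69], [-43.24, 126.21], [12.49, 139.97], [-82, 262], [0, 151.66], [-163.58, 163.58]. Speed limits (degrees/s): [159.86, 159.86, 180, 180, 180, 180].

## Interface

Orientations are given as a 3x3 rotation matrix whose columns are the frame's x, y, z axes.
In Python, from rig import bot, cams, models gives the robot as it stands. The module is installed in compiled form; this text tells all that it offers.
- The arm moves only by the shell command python3 -m handwheel 'ROWS' [OPENING]. ROWS is JSON, a list of rows, each a list of 6 numbers: the shift along the world's x, y, z each as a share of 1 m, from -1 to 1, then the turn, a rotation vector about the world's x, y, z each as a share of 2 rad, from -1 to 1. In form: [[dx, dy, dz, wx, wy, wz], ...]. A call has exactly 8 rows; each row is the pose to reach, as a shift and turn from the pose commanded when the call began; what a row does not reach only later rows make up. A row lasts 1/12 s, in which the tool goes at most 41.7 mm and 7.16 degrees, less where a joint would pass 70% of its speed; a pose out of reach is approached as far as the arm can. A call with a number of a shift or a turn outside -1 to 1 is refused whole. A call with a gripper value outside its range is refused whole. OPENING is the opening, from -1 (shut) to 1 (fully open), so that 0 is half open, set as the call begins (- or left out, the last holds). The fingers move at their own pace and stop on an object; the grip force is fixed at half the most. Time passes only in rows, so rows that repeat a pose let the fingers close, or fill a call up. It gives the time, the measured TCP pose, the force, the opening and the grip force at its end, in the units of the state.
- bot.read_state(): the state, without advancing time (a new reading comes with each control period).
- cams.capture(name): name is "scene" or "side" or "wrist"; returns (picture, depth): 384x512x3 uint8, blue, green, red; 384x512 float32, m along the optical axis (not along the pixel's ray), 0 where there is no reading.
- cams.calibration(name): a dict with "mtx" (3x3 intrinsics, pixels), "R" (3x3) and "t" (3): a world point X has camera coordinates R X + t; the wrist camera has in their place "tool_from_camera" (4x4, takes a point from camera to tool coordinates, whose origin is the TCP and whose axes are the flange's). Camera axes: x right, y down, z forward; pixel columns grow to the right and rows downward; lengths in m; the calibration is good to about 2 mm. The wrist camera is an equidistant fisheye: a pixel r from the principal point sees the ray r / f radians off the axis. A picture is of the moment at which its call begins: read the wrist's pose just before it. calibration takes no time and is no camera call.
- bot.hand_in(): hands the job in; it is judged then, once.
Trained networks look in the newest picture that a camera, given by its name, has taken for a name from the list of things; names that differ only in an ending like _2 or _b are one class to them, and where a whole thing is asked for, a point or a joint stands for the part that bears it (a point fixed in the world has none). Each returns a list of dicts, best first, with "conf" (0 to 1); they miss things now and then, are a little off and sometimes report something else, mostly with a low value. They report only what shows in the picture. A call takes as long as a camera call.
- models.spot_in(query, camera): "position" ([column, row] in pixels, amid what is visible of it).
- models.tip_of(query, camera): "position" ([column, row] in pixels: a listed point, or the origin of a listed thing).
The state is a dict: "time_s": time; "joint_positions": joint angles; "qvel": joint speeds; "tau": joint torques, N m; "position": TCP position; "tcp_rot": TCP orientation; "force": force on the tool from outside, world axes, zero at the start; "moment": the same for the moment, N m; "opening": opening from 0.0 (shut) to 1.0 (fully open); "grasp_force": force on a finger pad.
Only numpy, scipy, OpenCV 4.12 (cv2) and the standard library are available. Lean on these libraries where they do the work, as an engineer would, in place of code of your own. Each camera call takes 0.05 s, during which the arm holds its last target. There are 200 camera calls.

## Task

Charge the hand-pumped filtration stand on the bench: push the yellow vent lever round until it is fully shut, then press the blue pump cap down with full strokes, letting it spring all the way back up each time, until the red pressure pin has popped fully out of its brass gland and the whole green band at its foot shows. Leave the vent shut and the cap up; do not touch the pin itself, and leave the bottles, cups and other loose things where they stand.

Things in the scene. Friction and masses are not known exactly. Their poses are not given: they have to be found in the camera images.
- stand: the filtration stand, fixed to the bench: grey base plate 240 x 340 mm, top 18 mm up. Origin on the bench under the axis of the steel air reservoir (84 mm diameter, 146 mm high); y points to the pump, z up; at yaw 0, x points away from the robot. Plate: x -85 to +155, y -170 to +170 mm. Pump axis x 0, y +108 (barrel collar 52 mm wide, 152 mm high); vent valve x 0, y -108 (body 95 mm high)
- plunger_top (a point): centre of the top of the blue palm cap of the pump, which moves with it: cap 52 mm diameter, 19 mm thick, flat top 210 mm above the bench when up and 175 mm when fully down
- plunger (a joint): travel of the pump cap in m: 0 = up, 0.035 = fully down. A spring lifts it (5 N at the top, 12 N at the bottom, some 16 N when pressed at 0.1 m/s) and returns it in about 0.3 s. With the vent shut, each full stroke and full return raises the pin by 7 mm (the first 4 to 12); strokes under about 20 mm do not add up, and the last must go at least 28 mm down
- lever_end (a point): outer end of the yellow vent lever, on its centre line: sleeve 60 mm long, 15 mm wide and 12 mm thick, between 26 and 86 mm from the pivot; level, its middle 114 mm above the bench
- lever_pivot (a point): point on the upright axis of the vent lever, at the lever's height (114 mm above the bench)
- vent (a joint): angle of the vent lever in rad: 0 = shut, against its stop (lever points to the stand's -x, across the pipe), 1.57 = open (points to the stand's -y, along the pipe). Grows counter-clockwise seen from above: shut it by pushing clockwise. Stays where it is left; about 1 N at its end moves it. Open by more than about 0.4, the pump does not raise the pin
- pin_tip (a point): tip of the red pressure pin (9 mm diameter, 12 mm head) that stands out of the brass gland on top of the reservoir; gland top 160 mm above the bench, tip 164 mm with the pin in, about 198 mm fully out. A green band 4 mm high at its foot comes clear of the gland when the pin has risen 33 mm; do not touch it
- pin (a joint): rise of the pressure pin in m: 0 = in, about 0.035 = fully out. It stays where the pump has raised it; further strokes do no harm
- filter_top (a point): centre of the top of the steel filter holder (64 mm diameter, top with its nuts 142 mm above the bench) behind the reservoir, at the stand's x +112, y 0; a clear tube arches up to 154 mm between it and the reservoir; not to be handled
- receiver: clear receiving cup under the filter holder, on the base plate, 50 mm diameter, 66 mm high; origin at the centre of its underside; leave alone
- sample_cup: small yellow sample cup on the base plate in front of the reservoir, 38 mm diameter, 45 mm high; origin at the centre of its underside; leave alone
- jug_white: white plastic jug with black cap and a side handle, 100 mm diameter, 200 mm high; origin at the centre of its underside; leave alone
- jug_cream: cream plastic jug with black cap and a side handle, 100 mm diameter, 200 mm high; origin at the centre of its underside; leave alone
- bottle_pink: pink sample bottle with white cap, 52 mm diameter, 135 mm high; origin at the centre of its underside; leave alone
- filter_case: flat round case of filter discs, white with a blue lid, 66 mm diameter, 32 mm high; origin at the centre of its underside; leave alone
- spanner: steel spanner lying on the bench; origin on its underside; leave alone

How it is judged (in metres and radians):
On the way, in this order (a step that is already met when the one before it is completed fails the run):
1. the vent lever is fully shut (value of joint vent below 0.12 rad), for 0.2 s.
2. with the vent shut, the red pin has been pumped fully out (value of joint vent below 0.12 rad and value of joint pin above 0.0315 m), for 0.2 s.
At the end, for the whole second after the job is handed in: the vent lever is shut (within 0.12 rad of its stop), the red pin is out by more than 31.5 mm, and the pump cap has come back up to within 4 mm of its top (all of step 2 and value of joint plunger below 0.004 m); the robot touches nothing.
It fails at once if the red pin is touched or pulled by the robot (contact force between any of the fingers, the arm and pin above 0.5 N).
It fails at once if a bottle, cup or other loose thing is shifted, lifted or knocked (more than 25 mm) (distance of any of receiver, sample_cup, jug_white, jug_cream, bottle_pink, filter_case, spanner from where it was at the start of the episode above 0.025 m).
It also fails if it takes over 61 s, if anything falls off the work surface, if the arm or the gripper's body presses on something with over 40 N, if the wrist force passes 120 N, or if a joint passes its speed limit or range.

## Working session

There is one attempt and no reset: what is moved stays moved. The work goes in short steps, Python scripts to look and compute and a shell command to move; the robot and the scene stay as the last step left them, time stands still between calls to the robot, and variables do not carry over. Pictures are saved under pics/ and viewed, at most 10 in all, crops included, and the job is handed in when it is done.

```bash
mkdir -p pics; cat > h.py <<'E'
import numpy as np, cv2
from rig import bot, cams, models
def back(name,px,d):
    c=cams.calibration(name); K=c["mtx"]
    p=np.array([(px[0]-K[0,2])/K[0,0],(px[1]-K[1,2])/K[1,1],1])*d
    return np.array(c["R"]).T@(p-np.array(c["t"]))
def atz(name,px,z):
    c=cams.calibration(name); K=c["mtx"]; R=np.array(c["R"]); t=np.array(c["t"])
    r=R.T@np.array([(px[0]-K[0,2])/K[0,0],(px[1]-K[1,2])/K[1,1],1]); o=-R.T@t
    return o+r*(z-o[2])/r[2]
Z=dict(plunger_top=.21,lever_end=.114,lever_pivot=.114,pin_tip=.164,filter_top=.142,stand=0,receiver=.018,sample_cup=.018,jug_white=0,jug_cream=0,bottle_pink=0,filter_case=0,spanner=0)
E
python3 - <<'E'
from h import *
ims=[]
for n in("scene","side"):
    im,d=cams.capture(n); ims.append(im)
    print(n,-np.array(cams.calibration(n)["R"]).T@cams.calibration(n)["t"])
    for q in Z:
        r=models.tip_of(q,n)
        if r: print(q,[(np.round(x["position"]),round(x["conf"],2),atz(n,x["position"],Z[q]).round(3)) for x in r[:1]])
cv2.imwrite("pics/a.png",ims[0]);cv2.imwrite("pics/b.png",ims[1])
s=bot.read_state();print(s["time_s"],s["tcp_rot"],s["position"],s["opening"])
E
```

```text
scene [ 1.41019781 -0.10983009  1.61347017]
lever_end [(array([210., 209.]), 0.64, array([ 0.552, -0.181,  0.114]))]
lever_pivot [(array([232., 212.]), 0.56, array([ 0.575, -0.1  ,  0.114]))]
pin_tip [(array([270., 244.]), 0.48, array([0.742, 0.017, 0.164]))]
filter_top [(array([273., 230.]), 0.57, array([0.677, 0.035, 0.142]))]
stand [(array([261., 222.]), 0.97, array([0.567, 0.007, 0.   ]))]
receiver [(array([273., 244.]), 0.49, array([0.676, 0.039, 0.018]))]
sample_cup [(array([279., 204.]), 0.63, array([0.508, 0.086, 0.018]))]
jug_white [(array([149., 185.]), 0.66, array([ 0.348, -0.427,  0.   ]))]
jug_cream [(array([378., 232.]), 0.57, array([0.662, 0.449, 0.   ]))]
bottle_pink [(array([348., 162.]), 0.78, array([0.324, 0.408, 0.   ]))]
spanner [(array([152., 227.]), 0.81, array([ 0.542, -0.411,  0.   ]))]
side [-0.25946423 -0.83228792  1.00615501]
plunger_top [(array([242., 150.]), 0.7, array([0.553, 0.12 , 0.21 ]))]
lever_end [(array([308., 225.]), 0.64, array([ 0.534, -0.171,  0.114]))]
filter_top [(array([293., 165.]), 0.65, array([0.684, 0.031, 0.142]))]
stand [(array([268., 221.]), 0.62, array([0.558, 0.01 , 0.   ]))]
receiver [(array([288., 198.]), 0.77, array([0.672, 0.033, 0.018]))]
sample_cup [(array([239., 215.]), 0.61, array([0.499, 0.075, 0.018]))]
jug_white [(array([170., 169.]), 0.83, array([0.496, 0.449, 0.   ]))]
jug_cream [(array([207., 153.]), 0.67, array([0.662, 0.445, 0.   ]))]
bottle_pink [(array([131., 195.]), 0.8, array([0.318, 0.412, 0.   ]))]
filter_case [(array([334., 348.]), 0.83, array([ 0.356, -0.428,  0.   ]))]
spanner [(array([382., 308.]), 0.94, array([ 0.541, -0.433,  0.   ]))]
1.4 [[-8.96120362e-01  4.43811103e-01 -3.78153303e-05]
 [ 4.43811101e-01  8.96120363e-01  4.83440608e-05]
 [ 5.53427184e-05  2.65392339e-05 -9.99999998e-01]] [0.2773171  0.56009533 0.24754766] 0.9940990229099806
```

```bash
python3 - <<'E'
import cv2,numpy as np
a=cv2.imread("pics/a.png")[130:300,120:420];b=cv2.imread("pics/b.png")[100:370,100:420]
cv2.imwrite("pics/a2.png",cv2.resize(a,None,fx=2.6,fy=2.6,interpolation=3))
cv2.imwrite("pics/b2.png",cv2.resize(b,None,fx=2.2,fy=2.2,interpolation=3))
E
```

```text
(no output)
```

View pics/a2.png

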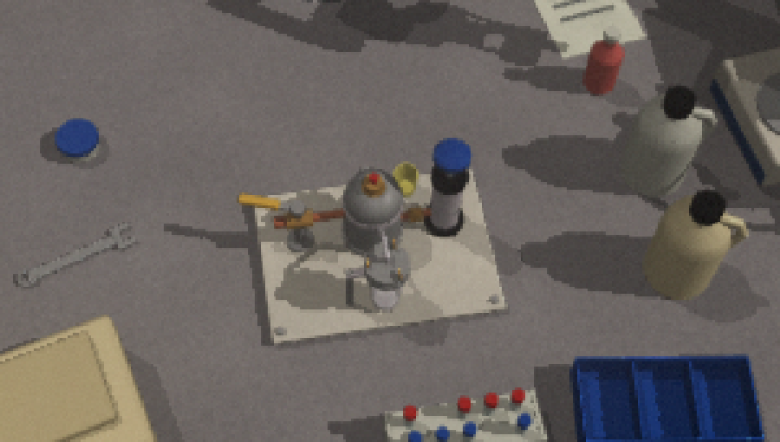

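View pics/b2.png

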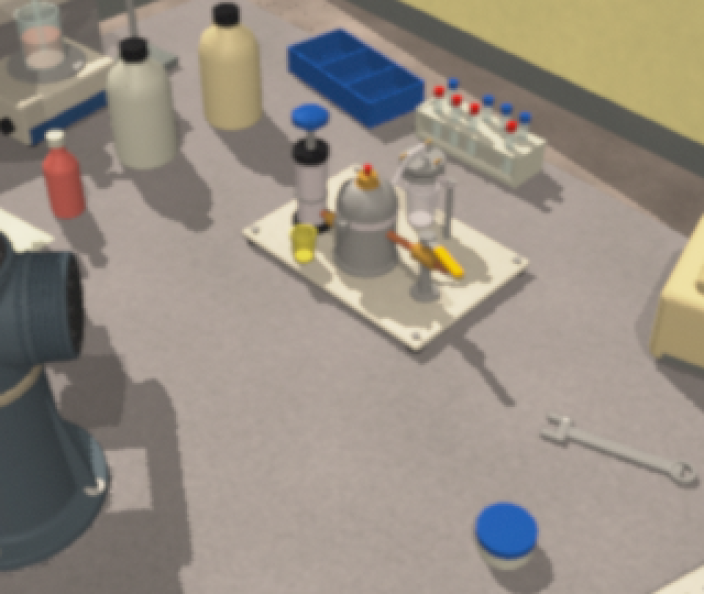

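The scene view shows the pin at about px (263,198), the cap at (294,187) and the lever from (212,206) to (227,208). The side view agrees: the stand is yawed about 12°, with the lever roughly half open. I'll refine these with colour and depth.

```bash
python3 - <<'E'
from h import *
rng=dict(blue=((105,150,60),(125,255,255)),yellow=((18,150,80),(32,255,255)),red=((0,170,90),(8,255,255)))
roi=dict(scene=dict(blue=(275,170,315,205),yellow=(205,198,232,216),red=(250,185,275,210)),
 side=dict(blue=(225,140,258,165),yellow=(285,205,318,230),red=(260,170,275,185)))
for n in roi:
    im,d=cams.capture(n); hsv=cv2.cvtColor(im,cv2.COLOR_BGR2HSV)
    for c,(x0,y0,x1,y1) in roi[n].items():
        m=cv2.inRange(hsv,*rng[c]); k=np.zeros_like(m);k[y0:y1,x0:x1]=m[y0:y1,x0:x1]
        v,u=np.nonzero(k)
        P=np.array([back(n,(a,b),d[b,a]) for a,b in zip(u,v) if d[b,a]>0])
        if len(P)<3: print(n,c,len(P),u,v);continue
        if c=="blue": T=P[P[:,2]>.203]; print(n,c,len(P),len(T),P[:,2].max().round(3),((T.min(0)+T.max(0))/2).round(4),T.mean(0).round(4),T.min(0).round(3),T.max(0).round(3))
        elif c=="yellow":
            T=P[abs(P[:,2]-.118)<.012]; C=T.mean(0); w=np.linalg.svd(T[:,:2]-C[:2])[2][0]; s=(T[:,:2]-C[:2])@w
            print(n,c,len(P),len(T),C.round(4),C[:2]+w*s.min(),C[:2]+w*s.max())
        else: print(n,c,P.mean(0).round(4),P.max(0).round(3))
for q in("plunger_top","pin_tip","lever_end","lever_pivot"):
    for n in("scene","side"): print(q,n,[(atz(n,x["position"],Z[q]).round(3),round(x["conf"],2)) for x in models.tip_of(q,n)[:3]])
E
```

```text
scene blue 122 112 0.218 [0.5609 0.1224 0.2108] [0.5593 0.1227 0.2092] [0.539 0.099 0.203] [0.582 0.146 0.218]
scene yellow 51 51 [ 0.5509 -0.1466  0.1181] [ 0.54270772 -0.17262818] [ 0.55963317 -0.11893259]
scene red [0.5622 0.0149 0.1693] [0.567 0.018 0.179]
side blue 199 103 0.213 [0.5465 0.1175 0.2081] [0.546  0.1176 0.2075] [0.526 0.094 0.203] [0.567 0.141 0.213]
side yellow 159 88 [ 0.5417 -0.1462  0.1168] [ 0.53484382 -0.17150993] [ 0.54957576 -0.11737903]
side red [0.5544 0.014  0.1681] [0.557 0.015 0.172]
plunger_top scene [(array([0.565, 0.118, 0.21 ]), 0.66), (array([0.705, 0.016, 0.21 ]), 0.44)]
plunger_top side [(array([0.547, 0.125, 0.21 ]), 0.6)]
pin_tip scene []
pin_tip side []
lever_end scene [(array([ 0.533, -0.183,  0.114]), 0.68)]
lever_end side [(array([ 0.53 , -0.177,  0.114]), 0.51)]
lever_pivot scene [(array([ 0.567, -0.099,  0.114]), 0.7)]
lever_pivot side [(array([ 0.551, -0.095,  0.114]), 0.85)]
```

```bash
python3 -m handwheel '[[0.01,-0.02,0.05,0,0,-0.05],[0.03,-0.06,0.07,0,0,-0.1],[0.31,-0.73,0.07,0,0,-0.5],[0.31,-0.73,0.07,0,0,-0.5],[0.31,-0.73,0.07,0,0,-0.5],[0.31,-0.73,0.07,0,0,-0.5],[0.31,-0.73,0.07,0,0,-0.5],[0.31,-0.73,0.07,0,0,-0.5]]' -1; python3 -c "
from rig import bot;s=bot.read_state();print(s['joint_positions'],s['tcp_rot'])"
```

```text
time_s: 2.57
position: [0.3976, 0.2812, 0.3115]
tcp_rot: [[-0.155, 0.988, 0.001], [0.988, 0.155, 0.0], [0.0, 0.001, -1.0]]
force: [0.2, 0.0, -0.8]
opening: 0.481
grasp_force: 0.0
[ 2.20919225e+01  1.49567463e+01  9.66414945e+01 -8.14969993e-04
  6.83594739e+01  1.31924110e+01] [[-1.54707193e-01  9.87960126e-01  6.88806946e-04]
 [ 9.87960354e-01  1.54707044e-01  2.65313432e-04]
 [ 1.55555805e-04  7.21559851e-04 -9.99999728e-01]]
```

```bash
python3 -m handwheel '[[0.19,-0.45,-0.01,0,0,-0.02],[0.19,-0.45,-0.01,0,0,-0.02],[0.19,-0.45,-0.01,0,0,-0.02],[0.19,-0.45,-0.01,0,0,-0.02],[0.19,-0.45,-0.01,0,0,-0.02],[0.19,-0.45,-0.01,0,0,-0.02],[0.19,-0.45,-0.01,0,0,-0.02],[0.19,-0.45,-0.01,0,0,-0.02]]'; python3 -m handwheel '[[0.06,-0.15,-0.01,0,0,0],[0.06,-0.15,-0.01,0,0,0],[0.06,-0.15,-0.01,0,0,0],[0.06,-0.15,-0.01,0,0,0],[0.06,-0.15,-0.01,0,0,0],[0.06,-0.15,-0.01,0,0,0],[0.06,-0.15,-0.01,0,0,0],[0.06,-0.15,-0.01,0,0,0]]'
python3 - <<'E'
from h import *
s=bot.read_state();im,d=cams.capture("wrist");cv2.imwrite("pics/w1.png",im)
c=cams.calibration("wrist");print(c,s["position"])
for q in("lever_end","lever_pivot","plunger_top","pin_tip"):
    r=models.tip_of(q,"wrist")[:2]
    for x in r:
        K=c["mtx"];p=np.array(x["position"]);e=np.array([(p[0]-K[0,2])/K[0,0],(p[1]-K[1,2])/K[1,1]]);th=np.linalg.norm(e)
        ray=np.r_[e/th*np.sin(th),np.cos(th)];T=c["tool_from_camera"];R=np.array(s["tcp_rot"])
        o=R@T[:3,3]+s["position"];v=R@T[:3,:3]@ray;print(q,p,x["conf"],o+v*(Z[q]-o[2])/v[2])
E
```

```text
time_s: 3.23
position: [0.5274, -0.0262, 0.3046]
tcp_rot: [[-0.12, 0.993, 0.001], [0.993, 0.12, 0.0], [-0.0, 0.001, -1.0]]
force: [1.3, 0.6, -0.0]
opening: 0.01
grasp_force: 0.0
time_s: 3.9
position: [0.5863, -0.1726, 0.2944]
tcp_rot: [[-0.122, 0.993, -0.001], [0.993, 0.122, 0.001], [0.001, -0.001, -1.0]]
force: [0.0, 0.1, 0.7]
opening: 0.005
grasp_force: 0.0
{'mtx': array([[297.31863964,   0.        , 255.17477857],
       [  0.        , 297.31863964, 190.16047515],
       [  0.        ,   0.        ,   1.        ]]), 'tool_from_camera': array([[ 1.42845022e-04, -9.52680126e-01, -3.03974599e-01,
         8.41115208e-02],
       [ 9.99999864e-01,  2.88825244e-04, -4.35276723e-04,
        -9.62152148e-05],
       [ 5.02475021e-04, -3.03974495e-01,  9.52680038e-01,
        -1.37842992e-01],
       [ 0.00000000e+00,  0.00000000e+00,  0.00000000e+00,
         1.00000000e+00]])} [ 0.58632139 -0.17260963  0.29438578]
lever_end [211.2 171.3] 0.95 [ 0.53688064 -0.17393066  0.114     ]
lever_pivot [244.7 100.6] 0.63 [ 0.5649806  -0.09271894  0.114     ]
pin_tip [114.3 270.6] 0.63 [ 0.43513835 -0.29178656  0.164     ]
```

View pics/w1.png

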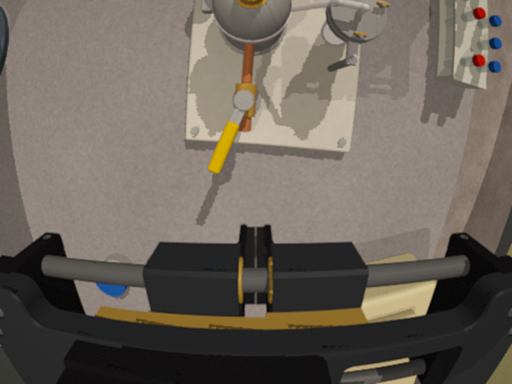

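```bash
python3 -m handwheel '[[0,0,-0.172,0,0,0],[0,0,-0.172,0,0,0],[0,0,-0.172,0,0,0],[0,0,-0.172,0,0,0],[0,0,-0.172,0,0,0],[0,0,-0.172,0,0,0],[0,0,-0.172,0,0,0],[0,0,-0.172,0,0,0]]'; python3 -m handwheel '[[-0.012,0.004,0,0,0,0],[-0.024,0.007,0,0,0,0],[-0.036,0.009,0,0,0,0],[-0.049,0.012,0,0,0,0],[-0.06,0.018,0,0,0,0],[-0.071,0.026,0,0,0,0],[-0.079,0.036,0,0,0,0],[-0.083,0.041,0,0,0,0]]'
```

```text
time_s: 4.82
position: [0.5891, -0.1749, 0.1254]
tcp_rot: [[-0.121, 0.993, 0.005], [0.993, 0.121, -0.003], [-0.003, 0.005, -1.0]]
force: [0.8, -0.4, 1.1]
opening: 0.011
grasp_force: 0.0
time_s: 5.48
position: [0.5055, -0.1335, 0.1256]
tcp_rot: [[-0.121, 0.993, 0.007], [0.993, 0.121, -0.003], [-0.004, 0.006, -1.0]]
force: [0.9, -0.8, 0.3]
opening: 0.001
grasp_force: 0.6
```

```bash
python3 -m handwheel '[[-0.003,0.003,0,0,0,0],[-0.004,0.006,0,0,0,0],[-0.005,0.008,0,0,0,0],[-0.005,0.01,0,0,0,0],[-0.006,0.012,0,0,0,0],[-0.006,0.013,0,0,0,0],[-0.006,0.014,0,0,0,0],[-0.006,0.014,0,0,0,0]]'
```

```text
time_s: 6.15
position: [0.4978, -0.1188, 0.1221]
tcp_rot: [[-0.121, 0.993, -0.001], [0.993, 0.121, 0.001], [0.001, -0.001, -1.0]]
force: [0.0, 0.4, -0.4]
opening: 0.007
grasp_force: 0.1
```

```bash
python3 -m handwheel '[[0,0.002,0,0,0,0],[0,0.004,0,0,0,0],[0,0.006,0,0,0,0],[0,0.007,0,0,0,0],[0,0.008,0,0,0,0],[0,0.008,0,0,0,0],[0,0.008,0,0,0,0],[0,0.008,0,0,0,0]]'
python3 - <<'E'
from h import *
for n in("side","wrist"):
    im,d=cams.capture(n)
    if n=="side": im=cv2.resize(im[130:270,200:350],None,fx=4,fy=4,interpolation=3)
    cv2.imwrite(f"pics/{n}2.png",im)
E
```

```text
time_s: 6.82
position: [0.4976, -0.1138, 0.1223]
tcp_rot: [[-0.123, 0.992, -0.001], [0.992, 0.123, -0.005], [-0.005, -0.002, -1.0]]
force: [-3.7, -11.2, -1.2]
opening: 0.003
grasp_force: 5.4
```

View pics/wrist2.png

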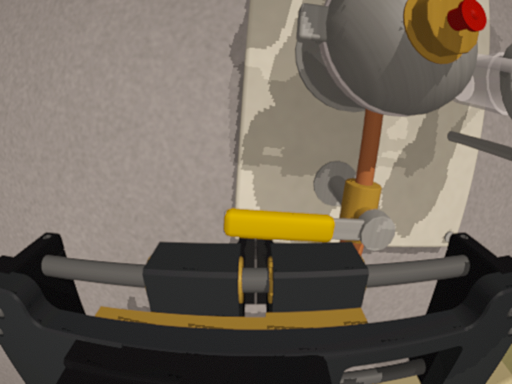

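The wrist view shows the lever (x 225–335, y 225) lying across the pipe against its stop, with 11 N on it, so the vent is shut. I'll back off and go to the pump.

```bash
python3 -m handwheel '[[0,-0.02,0,0,0,0],[0,-0.04,0,0,0,0],[0,-0.04,0.04,0,0,0],[0,-0.04,0.08,0,0,0],[0,-0.04,0.12,0,0,0],[0,-0.02,0.16,0,0,0],[0.01,0,0.19,0,0,0],[0.02,0.04,0.2,0,0,0]]'; python3 -m handwheel '[[0.03,0.08,0.01,0,0,0],[0.03,0.08,0.01,0,0,0],[0.03,0.08,0.01,0,0,0],[0.03,0.08,0.01,0,0,0],[0.03,0.08,0.01,0,0,0],[0.03,0.08,0.01,0,0,0],[0.03,0.08,0.01,0,0,0],[0.03,0.08,0.01,0,0,0]]'
cat > w.py <<'E'
from h import *
s=bot.read_state();im,d=cams.capture("wrist");cv2.imwrite("pics/w3.png",im)
c=cams.calibration("wrist");print(s["position"],s["force"])
K=c["mtx"];T=c["tool_from_camera"];R=np.array(s["tcp_rot"])
def pt(p,z):
    e=np.array([(p[0]-K[0,2])/K[0,0],(p[1]-K[1,2])/K[1,1]]);th=np.linalg.norm(e)
    ray=np.r_[e/th*np.sin(th),np.cos(th)]
    o=R@T[:3,3]+s["position"];v=R@T[:3,:3]@ray;return (o+v*(z-o[2])/v[2]).round(4)
for q in("plunger_top","pin_tip","lever_end","lever_pivot"):
    for x in models.tip_of(q,"wrist")[:2]: print(q,x["position"],round(x["conf"],2),pt(x["position"],Z[q]))
m=cv2.inRange(cv2.cvtColor(im,cv2.COLOR_BGR2HSV),(105,150,60),(125,255,255))
n,l,st,ce=cv2.connectedComponentsWithStats(m)
for i in range(1,n):
    if st[i,4]>200: print("blue",st[i],ce[i],pt(ce[i],.21))
E
python3 w.py
```

```text
time_s: 7.58
position: [0.5208, -0.0739, 0.328]
tcp_rot: [[-0.117, 0.993, 0.011], [0.993, 0.117, -0.005], [-0.006, 0.01, -1.0]]
force: [1.5, 0.4, 1.1]
opening: 0.008
grasp_force: 0.0
time_s: 8.25
position: [0.5474, 0.0069, 0.3319]
tcp_rot: [[-0.118, 0.993, -0.001], [0.993, 0.118, 0.0], [0.0, -0.001, -1.0]]
force: [-0.2, -0.1, -0.5]
opening: 0.009
grasp_force: 0.0
[0.54740217 0.0069061  0.33187866] [-0.16313058 -0.05085411 -0.53751146]
plunger_top [277.3, 63.6] 0.9 [0.5522 0.1231 0.21  ]
plunger_top [224.6, 107.3] 0.36 [0.5117 0.0797 0.21  ]
pin_tip [268.8, 172.1] 0.43 [0.5606 0.0152 0.164 ]
lever_end [194.9, 237.2] 0.84 [ 0.4773 -0.0984  0.114 ]
lever_pivot [260.1, 240.7] 0.73 [ 0.5654 -0.0922  0.114 ]
blue [ 423    0   70   53 2884] [460.21775312  21.88418863] [0.7328 0.2115 0.21  ]
blue [ 251   37   56   56 2488] [278.05305466  64.23673633] [0.5529 0.1226 0.21  ]
```

View pics/w3.png

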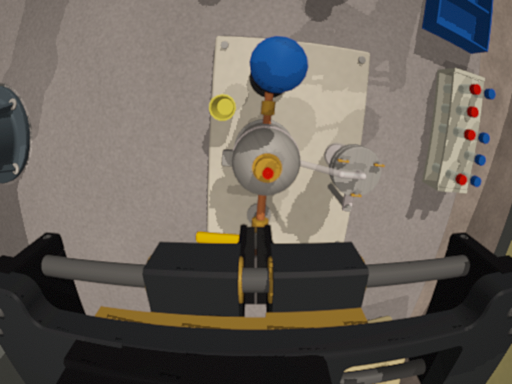

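Cap at px (278,64) gives (0.5525, 0.122), and the lever is still across the pipe. I'll move above the cap.

```bash
python3 -m handwheel '[[0.002,0.04,0,0,0,0],[0.003,0.08,0,0,0,0],[0.005,0.115,-0.02,0,0,0],[0.005,0.115,-0.05,0,0,0],[0.005,0.115,-0.08,0,0,0],[0.005,0.115,-0.088,0,0,0],[0.005,0.115,-0.088,0,0,0],[0.005,0.115,-0.088,0,0,0]]'
```

```text
time_s: 9.17
position: [0.5534, 0.1229, 0.2447]
tcp_rot: [[-0.12, 0.993, 0.0], [0.993, 0.12, 0.0], [-0.0, 0.0, -1.0]]
force: [0.8, 0.1, 1.0]
opening: 0.003
grasp_force: 0.0
```

```bash
python3 -m handwheel '[[0,0,-0.01,0,0,0],[0,0,-0.02,0,0,0],[0,0,-0.03,0,0,0],[0,0,-0.038,0,0,0],[0,0,-0.044,0,0,0],[0,0,-0.046,0,0,0],[0,0,-0.046,0,0,0],[0,0,-0.046,0,0,0]]'
```

```text
time_s: 9.83
position: [0.5556, 0.1228, 0.2014]
tcp_rot: [[-0.12, 0.993, 0.008], [0.993, 0.12, 0.0], [-0.001, 0.008, -1.0]]
force: [0.1, 0.1, 11.7]
opening: 0.002
grasp_force: 5.7
```

```bash
python3 -m handwheel '[[0,0,0.02,0,0,0],[0,0,0.046,0,0,0],[0,0,0.046,0,0,0],[0,0,0.046,0,0,0],[0,0,0.046,0,0,0],[0,0,0.046,0,0,0],[0,0,0.046,0,0,0],[0,0,0.046,0,0,0]]'
```

```text
time_s: 10.5
position: [0.5522, 0.1231, 0.2432]
tcp_rot: [[-0.121, 0.993, -0.002], [0.993, 0.121, -0.0], [0.0, -0.002, -1.0]]
force: [0.2, 0.8, 0.1]
opening: 0.004
grasp_force: 0.0
```

```bash

python3 -m handwheel '[[0,0,-0.01,0,0,0],[0,0,-0.02,0,0,0],[0,0,-0.03,0,0,0],[0,0,-0.038,0,0,0],[0,0,-0.044,0,0,0],[0,0,-0.048,0,0,0],[0,0,-0.048,0,0,0],[0,0,-0.048,0,0,0]]'
python3 -m handwheel '[[0,0,0.02,0,0,0],[0,0,0.048,0,0,0],[0,0,0.048,0,0,0],[0,0,0.048,0,0,0],[0,0,0.048,0,0,0],[0,0,0.048,0,0,0],[0,0,0.048,0,0,0],[0,0,0.048,0,0,0]]'
python3 -m handwheel '[[0,0,-0.01,0,0,0],[0,0,-0.02,0,0,0],[0,0,-0.03,0,0,0],[0,0,-0.038,0,0,0],[0,0,-0.044,0,0,0],[0,0,-0.048,0,0,0],[0,0,-0.048,0,0,0],[0,0,-0.048,0,0,0]]'
python3 -m handwheel '[[0,0,0.02,0,0,0],[0,0,0.048,0,0,0],[0,0,0.048,0,0,0],[0,0,0.048,0,0,0],[0,0,0.048,0,0,0],[0,0,0.048,0,0,0],[0,0,0.048,0,0,0],[0,0,0.048,0,0,0]]'
python3 - <<'E'
from h import *
im,d=cams.capture("side");cv2.imwrite("pics/s3.png",cv2.resize(im[130:250,200:340],None,fx=5,fy=5,interpolation=3))
E
```

```text
time_s: 11.17
position: [0.554, 0.1233, 0.2002]
tcp_rot: [[-0.121, 0.993, 0.004], [0.993, 0.121, -0.0], [-0.001, 0.004, -1.0]]
force: [-6.3, -1.2, 27.1]
opening: 0.01
grasp_force: 13.4
time_s: 11.83
position: [0.5522, 0.1232, 0.2429]
tcp_rot: [[-0.121, 0.993, -0.003], [0.993, 0.121, -0.0], [0.0, -0.003, -1.0]]
force: [-0.2, -0.4, -0.0]
opening: 0.004
grasp_force: 0.0
time_s: 12.5
position: [0.5539, 0.1233, 0.2003]
tcp_rot: [[-0.121, 0.993, 0.004], [0.993, 0.121, -0.0], [-0.001, 0.004, -1.0]]
force: [-5.9, -0.5, 26.5]
opening: 0.002
grasp_force: 13.2
time_s: 13.17
position: [0.5522, 0.1231, 0.2429]
tcp_rot: [[-0.121, 0.993, -0.003], [0.993, 0.121, -0.0], [0.0, -0.003, -1.0]]
force: [-0.3, -0.7, -0.3]
opening: 0.005
grasp_force: 0.0
```

View pics/s3.png

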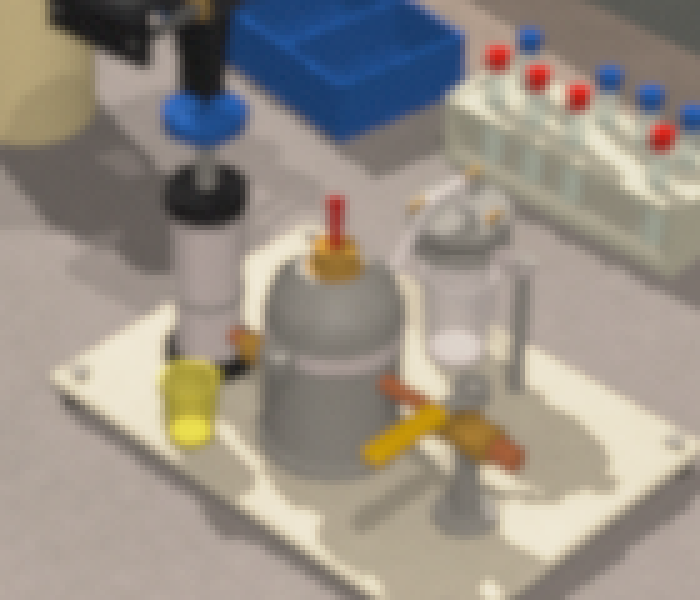

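The side view shows the red pin well up (top at 337,200, gland at 337,245), the cap up and the lever still across the pipe. No green shows yet, so I'll do four more strokes; extra ones do no harm.

```bash

python3 -m handwheel '[[0,0,-0.01,0,0,0],[0,0,-0.02,0,0,0],[0,0,-0.03,0,0,0],[0,0,-0.038,0,0,0],[0,0,-0.044,0,0,0],[0,0,-0.048,0,0,0],[0,0,-0.048,0,0,0],[0,0,-0.048,0,0,0]]' >/dev/null
python3 -m handwheel '[[0,0,0.02,0,0,0],[0,0,0.048,0,0,0],[0,0,0.048,0,0,0],[0,0,0.048,0,0,0],[0,0,0.048,0,0,0],[0,0,0.048,0,0,0],[0,0,0.048,0,0,0],[0,0,0.048,0,0,0]]' | grep -E 'pos|force'
python3 -m handwheel '[[0,0,-0.01,0,0,0],[0,0,-0.02,0,0,0],[0,0,-0.03,0,0,0],[0,0,-0.038,0,0,0],[0,0,-0.044,0,0,0],[0,0,-0.048,0,0,0],[0,0,-0.048,0,0,0],[0,0,-0.048,0,0,0]]' >/dev/null
python3 -m handwheel '[[0,0,0.02,0,0,0],[0,0,0.048,0,0,0],[0,0,0.048,0,0,0],[0,0,0.048,0,0,0],[0,0,0.048,0,0,0],[0,0,0.048,0,0,0],[0,0,0.048,0,0,0],[0,0,0.048,0,0,0]]'| grep -E 'pos|force'
python3 -m handwheel '[[0,0,-0.01,0,0,0],[0,0,-0.02,0,0,0],[0,0,-0.03,0,0,0],[0,0,-0.038,0,0,0],[0,0,-0.044,0,0,0],[0,0,-0.048,0,0,0],[0,0,-0.048,0,0,0],[0,0,-0.048,0,0,0]]' >/dev/null
python3 -m handwheel '[[0,0,0.02,0,0,0],[0,0,0.048,0,0,0],[0,0,0.048,0,0,0],[0,0,0.048,0,0,0],[0,0,0.048,0,0,0],[0,0,0.048,0,0,0],[0,0,0.048,0,0,0],[0,0,0.048,0,0,0]]'| grep -E 'pos|force'
python3 -m handwheel '[[0,0,-0.01,0,0,0],[0,0,-0.02,0,0,0],[0,0,-0.03,0,0,0],[0,0,-0.038,0,0,0],[0,0,-0.044,0,0,0],[0,0,-0.048,0,0,0],[0,0,-0.048,0,0,0],[0,0,-0.048,0,0,0]]' | grep -E 'pos|force'
python3 -m handwheel '[[0,0,0.02,0,0,0],[0,0,0.048,0,0,0],[0,0,0.08,0,0,0],[0,0,0.12,0,0,0],[0,0,0.14,0,0,0],[0,0,0.14,0,0,0],[0,0,0.14,0,0,0],[0,0,0.14,0,0,0]]'| grep -E 'time|pos|force'
python3 - <<'E'
from h import *
im,d=cams.capture("side");a=cv2.resize(im[130:250,200:340],None,fx=5,fy=5,interpolation=3)
cv2.imwrite("pics/s4.png",a)
E
```

```text
position: [0.5521, 0.1231, 0.2429]
force: [-0.1, -0.8, 0.1]
grasp_force: 0.0
position: [0.5521, 0.1232, 0.2429]
force: [-0.1, -0.3, 0.5]
grasp_force: 0.0
position: [0.5522, 0.1232, 0.2429]
force: [-0.2, -0.1, -0.3]
grasp_force: 0.0
position: [0.5539, 0.1233, 0.2003]
force: [-6.2, -1.0, 25.9]
grasp_force: 13.2
time_s: 18.55
position: [0.5517, 0.1231, 0.3343]
force: [-0.3, -0.7, -0.4]
grasp_force: 0.0
```

View pics/s4.png

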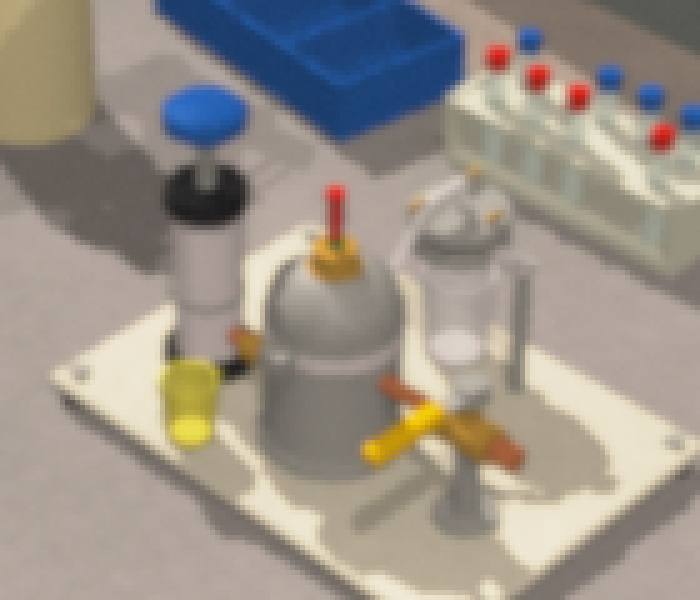

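```bash
python3 - <<'E'
from h import *
im,d=cams.capture("side")
c=cams.calibration("side")
def pr(X): 
    p=c["mtx"]@(np.array(c["R"])@X+c["t"]);return p[:2]/p[2]
print("px per 10mm",pr([.558,.0145,.17])-pr([.558,.0145,.16]))
b=cv2.imread("pics/b.png")
for n,i in(("old",b),("now",im)):
    print(n,[ (r,i[r,265:270].tolist()) for r in range(164,182)] if n=="now" else "", [r for r in range(155,190) if (i[r,264:270,2].astype(int)-i[r,264:270,1]).max()>90])
E
```

```text
px per 10mm [ 0.04097798 -2.81210272]
old  [175, 176, 177, 178]
now [(164, [[157, 165, 178], [157, 166, 179], [157, 165, 178], [156, 164, 178], [155, 164, 176]]), (165, [[157, 165, 180], [155, 164, 181], [155, 164, 180], [156, 164, 179], [155, 164, 177]]), (166, [[149, 158, 187], [141, 151, 193], [140, 148, 192], [146, 154, 188], [153, 161, 182]]), (167, [[123, 130, 202], [99, 107, 215], [94, 101, 215], [117, 124, 207], [142, 150, 190]]), (168, [[97, 104, 206], [58, 64, 218], [48, 55, 219], [85, 91, 214], [131, 138, 194]]), (169, [[97, 104, 184], [51, 57, 195], [36, 42, 195], [80, 84, 191], [130, 137, 183]]), (170, [[108, 115, 165], [59, 64, 161], [48, 51, 162], [88, 93, 162], [134, 141, 171]]), (171, [[113, 120, 162], [62, 67, 152], [49, 54, 152], [92, 99, 156], [137, 144, 170]]), (172, [[113, 120, 164], [62, 66, 154], [50, 54, 154], [93, 98, 156], [136, 143, 167]]), (173, [[112, 120, 162], [62, 68, 155], [49, 54, 154], [92, 98, 153], [135, 143, 166]]), (174, [[114, 123, 166], [62, 68, 156], [53, 59, 155], [97, 102, 155], [138, 145, 168]]), (175, [[121, 136, 178], [66, 75, 160], [58, 64, 156], [105, 113, 162], [141, 150, 174]]), (176, [[120, 146, 190], [65, 80, 161], [55, 67, 156], [98, 116, 165], [132, 153, 180]]), (177, [[81, 130, 181], [49, 80, 153], [44, 74, 147], [71, 119, 160], [98, 151, 187]]), (178, [[58, 132, 172], [46, 98, 130], [44, 91, 119], [55, 120, 145], [69, 149, 190]]), (179, [[60, 145, 185], [51, 121, 140], [50, 110, 119], [52, 122, 145], [58, 144, 190]]), (180, [[63, 157, 211], [57, 139, 186], [51, 123, 161], [53, 123, 161], [56, 139, 186]]), (181, [[59, 150, 203], [59, 146, 199], [54, 130, 176], [49, 117, 158], [50, 120, 161]])] [167, 168, 169, 170, 171, 172, 173, 174, 175]
```

```bash

python3 -m handwheel '[[0,0,-0.04,0,0,0],[0,0,-0.08,0,0,0],[0,0,-0.1,0,0,0],[0,0,-0.115,0,0,0],[0,0,-0.13,0,0,0],[0,0,-0.14,0,0,0],[0,0,-0.14,0,0,0],[0,0,-0.14,0,0,0]]' | grep -E 'pos|force'
python3 -m handwheel '[[0,0,0.02,0,0,0],[0,0,0.048,0,0,0],[0,0,0.052,0,0,0],[0,0,0.052,0,0,0],[0,0,0.052,0,0,0],[0,0,0.052,0,0,0],[0,0,0.052,0,0,0],[0,0,0.052,0,0,0]]' | grep -E 'pos|force'
python3 -m handwheel '[[0,0,-0.01,0,0,0],[0,0,-0.02,0,0,0],[0,0,-0.03,0,0,0],[0,0,-0.038,0,0,0],[0,0,-0.044,0,0,0],[0,0,-0.052,0,0,0],[0,0,-0.052,0,0,0],[0,0,-0.052,0,0,0]]' | grep -E 'pos|force'
python3 -m handwheel '[[0,0,0.02,0,0,0],[0,0,0.048,0,0,0],[0,0,0.08,0,0,0],[0,0,0.12,0,0,0],[0,0,0.14,0,0,0],[0,0,0.14,0,0,0],[0,0,0.14,0,0,0],[0,0,0.14,0,0,0]]'| grep -E 'time|pos|force'
python3 - <<'E'
from h import *
im,d=cams.capture("side")
print(im[165:182,267].tolist())
E
```

```text
position: [0.5498, 0.1231, 0.2002]
force: [-12.6, -1.1, 35.4]
grasp_force: 17.8
position: [0.5521, 0.1232, 0.2467]
force: [0.3, 0.8, 0.1]
grasp_force: 0.0
position: [0.5537, 0.1233, 0.2002]
force: [-6.5, 0.5, 27.5]
grasp_force: 13.7
time_s: 21.32
position: [0.5517, 0.1232, 0.3341]
force: [-0.0, 0.4, -1.0]
grasp_force: 0.0
[[156, 164, 180], [140, 148, 192], [96, 102, 215], [50, 57, 219], [38, 43, 197], [45, 50, 163], [48, 53, 154], [48, 52, 154], [49, 53, 154], [49, 56, 154], [58, 64, 157], [56, 68, 156], [43, 74, 146], [45, 91, 122], [50, 110, 128], [54, 124, 164], [52, 129, 175]]
```

The pin tip hasn't moved after two more strokes, so it is at its end stop. I'll confirm the green band from near with the wrist camera.

```bash

python3 -m handwheel '[[0,-0.04,0,0,0,0],[0,-0.3,0,0,0,0],[0,-0.3,0,0,0,0],[0,-0.3,0,0,0,0],[0,-0.3,0,0,0,0],[0,-0.3,0,0,0,0],[0,-0.3,0,0,0,0],[0,-0.3,0,0,0,0]]' | grep -E 'pos'
python3 -m handwheel '[[0,-0.01,-0.04,0,0,0],[0,-0.02,-0.08,0,0,0],[0,-0.02,-0.1,0,0,0],[0,-0.02,-0.1,0,0,0],[0,-0.02,-0.1,0,0,0],[0,-0.02,-0.1,0,0,0],[0,-0.02,-0.1,0,0,0],[0,-0.02,-0.1,0,0,0]]' | grep -E 'time|pos'
python3 - <<'E'
from h import *
im,d=cams.capture("wrist");cv2.imwrite("pics/w5.png",cv2.resize(im[0:250,150:400],None,fx=2.4,fy=2.4,interpolation=3))
E
```

```text
position: [0.5521, -0.1828, 0.3336]
time_s: 22.7
position: [0.5539, -0.1968, 0.2381]
```

View pics/w5.png

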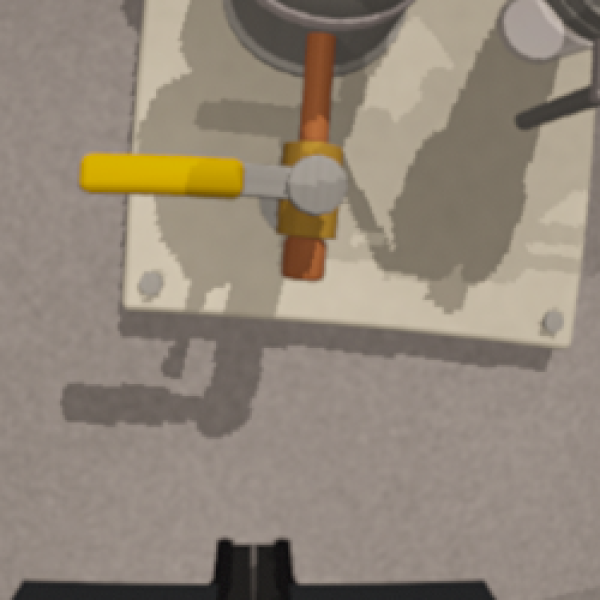

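The lever (80–240, 175) is fully across the pipe, but the pin is just out of frame. I'll move 65 mm nearer.

```bash

python3 -m handwheel '[[0,0.03,0.01,0,0,0],[0,0.065,0.01,0,0,0],[0,0.065,0.01,0,0,0],[0,0.065,0.01,0,0,0],[0,0.065,0.01,0,0,0],[0,0.065,0.01,0,0,0],[0,0.065,0.01,0,0,0],[0,0.065,0.01,0,0,0]]' | grep -E 'time|pos'
python3 - <<'E'
from h import *
im,d=cams.capture("wrist");cv2.imwrite("pics/w6.png",cv2.resize(im[0:150,190:340],None,fx=4,fy=4,interpolation=3))
E
```

```text
time_s: 23.42
position: [0.5529, -0.1327, 0.2462]
```

View pics/w6.png

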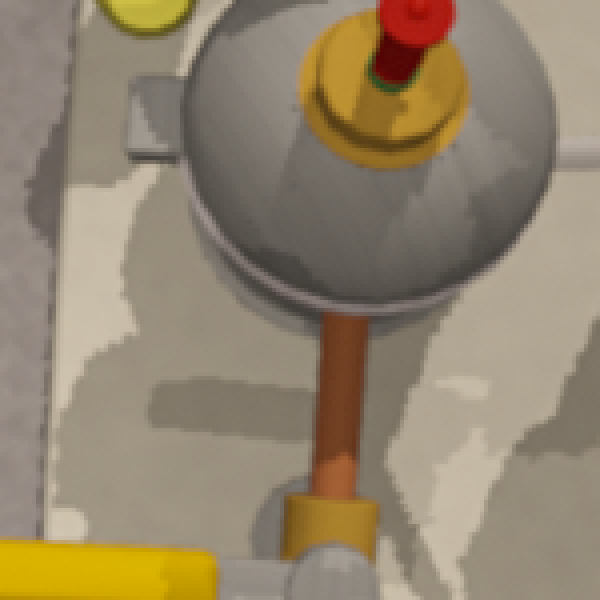

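The green band shows at the pin's foot (390,85), above the brass gland. The vent is shut, the cap is up and the robot is clear of everything, so I'll hand in.

```bash
python3 -c "
from rig import bot;print(bot.hand_in())"
```

```text
the job is handed in; nothing more can be done
None
```

The job is handed in, though no verdict came back: the vent lever is shut on its stop, the red pin is fully out with its green band showing, the pump cap was up in the last picture that showed it, and the pin and loose things were not touched.

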